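Clamp the dust chamber shut

TASK

The dust chamber has been filled and its cover set on: clamp it shut. Swing the clamp's arm over the cover until it stops in the slotted catch post, then turn the bar of the screw clockwise until the foot meets the cover and snug it down by feel, firm so that the seal is nipped but never forced, and let go. Keep the cover seated in its mouth and leave the other things on the bench where they are.

Things in the scene. Friction and masses are not known exactly. Their poses are not given: they have to be found in the camera images.
- station: The steel dust chamber on its black base plate (255 x 150 x 18 mm), fixed. Origin: on the bench, under the axis of the round cup (114 mm across, mouth 98 mm above the bench); z up. Its x axis runs from the slotted catch post (at x = -88 mm, top 188 mm high, slot open towards +y) over the cup to the hinge post (at x = +95 mm).
- swing (a joint): Turn of the clamp arm about the hinge post's upright axis. 0: against the stop in the catch, arm pointing along the station's -x, screw over the cup's axis. It grows as the arm swings aside to the station's +y. The arm is a dark bar 26 mm wide, 24 mm deep, its middle 163 mm above the bench. A stiff pivot: about 5 N at the handle moves it, and it stays where left.
- handle (a point): Middle of the handle at the arm's free end: a level steel rod 16 mm thick, 163 mm above the bench, along the arm from 205 to 290 mm from the hinge axis; this point is 250 mm from it. Under it only the bench and low things.
- spindle: The clamp's upright screw, carried by the arm 95 mm from the hinge axis. Origin: on its axis at the middle of the level cross bar; z up, x along the bar, which is 10 mm thick and 132 mm long with an 18 mm ball at either end. Hub 29 mm across, ending 13 mm above the bar's axis; the bar starts 231 to 233 mm above the bench. Turned clockwise from above, bar and screw sink 6 mm a turn.
- foot_stud (a point): Point on the screw's axis 90 mm below the bar, where the steel foot (41 mm across) is fixed with an adjustment that differs from start to start and is not measured: the foot's flat face lies 16 to 22 mm below this point, so only feel tells when it meets the cover, after 0.3 to 1.5 turns.
- bar_end (a point): Point on the bar's axis 50 mm from the screw's axis (spindle x = +50 mm). The feel of a push across the bar here: about 1.5 N while the screw runs free; once the foot bears it rises by roughly 1 N per 0.1 rad of turn (5 N more on the cover). Snug is 7 to 12 N (some 20 to 55 N on the cover), and the screw then holds by itself; beyond 18 N it is forced and the seal is hurt.
- cover: The loose round cover, 110 mm across and 14 mm thick, with a raised middle 57 mm across; 0.45 kg. Origin: centre of the underside of its rim, which lies on the cup's mouth 98 mm above the bench; the top of the raised middle is 20 mm higher. A spigot under it keeps it in the mouth with 2 mm of play.
- cap_ring: Bystander: steel ring 72 mm across, 22 mm high, on the bench. Origin under its centre.
- beaker: Bystander: white plastic cup 66 mm across, 75 mm high. Origin under its centre.
- wrench: Bystander: steel wrench 170 mm long lying on the bench. Origin under its middle.
- jar: Bystander: closed white sample jar 64 mm across, 85 mm high. Origin under its centre.
- plug: Bystander: brass plug 42 mm across, 34 mm high. Origin under its centre.
- spoon: Bystander: spoon 160 mm long lying on the bench. Origin under its middle.
- brush: Bystander: cleaning brush 170 mm long lying on the bench. Origin under its middle.
Things that resemble listed ones, but are neither listed nor needed, are in the scene too. What is meant by the cover is not orange or turquoise, and is the larger of those in its own colour.

How it is judged:
On the way, in this order (a step that is already met when the one before it is completed fails the run):
1. the arm is swung over the cover, against its stop in the catch (value of joint swing below 0.04 rad), for 0.2 s.
2. with the arm home, the foot has been screwed down onto the cover (value of joint swing below 0.05 rad and contact force between spindle and cover above 3 N), for 0.1 s.
At the end, for the whole second after the job is handed in: The arm stands against its stop in the catch (within 0.05 rad), the foot presses on the cover with 15 to 75 N by itself, and the cover sits level in its mouth (within 4 mm of the cup's axis, tilted less than 0.04 rad) (value of joint swing below 0.05 rad and contact force between spindle and cover between 15 and 75 N and horizontal distance between cover and station below 0.004 m and angle between cover's own z axis and vertical below 0.04 rad and height (world z) of cover below 0.1005 m); the robot touches nothing.
It fails at once if the screw is forced: the foot presses the cover with more than 100 N (contact force between spindle and cover above 100 N).
It fails at once if the cover is lifted out of its mouth or tipped (height (world z) of cover above 0.106 m or angle between cover's own z axis and vertical above 0.15 rad).
It fails at once if a bystander is pushed more than 25 mm from its place (distance of any of cap_ring, beaker, wrench, jar, plug, spoon, brush from where it was at the start of the episode above 0.025 m).
It also fails if it takes over 64 s, if anything falls off the work surface, if the arm or the gripper's body presses on something with over 40 N, if the wrist force passes 120 N, or if a joint passes its speed limit or range.

ROBOT

A 6-joint arm with a two-finger parallel gripper is mounted at the origin on the work surface. World frame = base frame: x ahead of the robot, y to its left, z up, the work surface at z = 0. Lengths are in m, angles in rad, forces in N, time in s.
With the tool pointing down it reaches from about 0.25 to 0.775 m from the base axis. Payload 4 kg.
Tool frame: the origin (TCP) lies between the finger pads; the fingertips stand 25 mm ahead of it and the grasp point (between the pads) lies 6 mm ahead of it (robot.tip_reach is the distance from the TCP to the fingertips, in m); z points along the fingers, y is the line along which they close (so a half turn about z gives the same grasp; the last joint's range is limited). The gripper opens to 94 mm and grips with 3 to 60 N. Pads are 16 mm wide; open, the fingers measure 119 mm over their backs; the gripper's body (75 mm by 177 mm) begins 78 mm behind the grasp point.
Start: joints at [-1.213, 0.087, 1.371, -0, 1.684, -0.103], TCP at [0.245, -0.493, 0.231] pointing down, gripper open.
Joint ranges: [-3.1, 3.1], [-0.76, 2.03], [0.27, 2.55], [-1.08, 4.22], [0.17, 2.65], [-2.57, 2.57]. Speed limits (rad/s): [2.79, 2.79, 3.14, 3.14, 3.14, 3.14].

INTERFACE

Orientations are given as [roll, pitch, yaw] about the fixed x, y, z axes, in that order (R = Rz(yaw) Ry(pitch) Rx(roll)).
In Python, from bench import sensors, snapshot, camera_info, ticket, robot gives the robot as it stands.
- The arm moves only by the tool arm_command, never from a script. Its argument "plan" is a list of rows, each an object with "grip": the closure, from -1 (fully open) to 1 (shut); "slide": the shift along the tool's x, y, z normalised to -1 to 1, where 1 is 500 mm, a list of three; "spin": the turn about the tool's z normalised to -1 to 1, where 1 is 5 degrees. A call has 1 to 10 rows; each row shifts and turns the commanded pose from where the row before left it, along the tool's axes as they then stand; what a row does not reach is not made up. A row lasts 1/8 s, in which the tool goes at most 62.5 mm and 10.7 degrees, less where a joint would pass 70% of its speed; a pose out of reach is approached as far as the arm can. A call with a number of a shift or a turn outside -1 to 1 is refused whole. A call with a gripper value outside its range is refused whole. The fingers move at their own pace and stop on an object; the grip force is fixed at half the most. Time passes only in rows, so rows that do not move let the fingers close. It gives the time, the measured TCP pose, the force, the opening and the grip force at its end, in the units of the state.
- sensors.get_obs(): the state, without advancing time (a new reading comes with each control period).
- snapshot(name): name is "side" or "top" or "wrist"; returns the picture (384x512x3 uint8, red, green, blue); there is no depth.
- camera_info(name): a dict with "fx", "fy", "cx", "cy" (pixels), "position" and "rotation" of the camera in the world. Camera axes: x right, y up, looking along -z (the intrinsics and any distortion apply to the point x, -y, -z); pixel columns grow to the right and rows downward; lengths in m; the calibration is good to about 2 mm. A picture is of the moment at which its call begins: read the wrist's pose just before it. camera_info takes no time and is no camera call; for the wrist camera it gives the pose at the moment of the call.
- ticket.close_job(): hands the job in; it is judged then, once.
The state is a dict: "time": time; "joint_positions": joint angles; "qvel": joint speeds; "joint_torque": joint torques, N m; "tool_pos": TCP position; "ee_rot": TCP orientation; "wrist_force": force on the tool from outside, world axes, zero at the start; "wrist_torque": the same for the moment, N m; "width": finger opening in m; "finger_force": force on a finger pad.
Only numpy, scipy, OpenCV 4.12 (cv2) and the standard library are available. Lean on these libraries where they do the work, as an engineer would, in place of code of your own. Each camera call takes 0.05 s, during which the arm holds its last target. There are 200 camera calls.

## Working session

There is one attempt and no reset: what is moved stays moved. The work goes in short steps, Python scripts to look and compute and a tool call to move; the robot and the scene stay as the last step left them, time stands still between calls to the robot, and variables do not carry over. Pictures are saved under pics/ and viewed, at most 10 in all, crops included, and the job is handed in when it is done.

Besides the shell and the picture viewer there is one more tool, called after "Emit:" by a JSON object that holds its "fn" and its "kwargs", one argument or row to a line. arm_command: Moves the arm, as the interface text tells. Scaled input: -1 to 1 covers 500 mm each way for a shift and 5 degrees each way for a turn. Its arguments: {"type":"object","properties":{"plan":{"type":"array","items":{"type":"object","properties":{"grip":{"type":"number"},"slide":{"type":"array","items":{"type":"number"}},"spin":{"type":"number"}}}}},"required":["plan"]}

```bash
mkdir -p pics
python3 - <<'E'
from bench import sensors, snapshot, camera_info, ticket, robot
import cv2
for n in("side","top"):
    cv2.imwrite(f"pics/{n}0.png",cv2.resize(snapshot(n)[:,:,::-1],(800,600),interpolation=cv2.INTER_CUBIC)); print(n,camera_info(n))
print(sensors.get_obs())
E
```

```text
side {'fx': 350.17080951088275, 'fy': 350.17080951088275, 'cx': 258.13926483605184, 'cy': 193.15833484057188, 'position': array([0.35170708, 0.76954661, 0.80358492]), 'rotation': array([ 0.82590423,  0.01220213, -3.0000005 ])}
top {'fx': 394.9681708810919, 'fy': 394.9681708810919, 'cx': 249.5749250709962, 'cy': 190.4895492959011, 'position': array([0.28887075, 0.03527059, 1.18824056]), 'rotation': array([ 0.19239443,  0.020167  , -1.57111962])}
{'time': 0.1, 'joint_positions': array([-1.21308199e+00,  8.78748064e-02,  1.37206868e+00,  2.54737065e-05,
        1.68359907e+00, -1.03120953e-01]), 'qvel': array([-2.85906093e-04, -6.70564812e-04, -1.58399449e-03,  8.54503975e-05,
       -2.03451518e-04,  2.62727783e-04]), 'joint_torque': array([ 2.65979375e-03, -3.41252339e+01, -3.03301156e+01,  7.20659201e-02,
        3.04878491e-02, -8.89058674e-05]), 'tool_pos': array([ 0.24442309, -0.49221921,  0.22944208]), 'ee_rot': array([-3.13965572e+00, -2.25902112e-04,  4.60837910e-01]), 'wrist_force': array([ 0.16961864, -0.39205486,  0.10428964]), 'wrist_torque': array([ 0.02606426, -0.02714531, -0.00938124]), 'finger_force': 0.0, 'width': 0.09394820959532543}
```

View pics/top0.png

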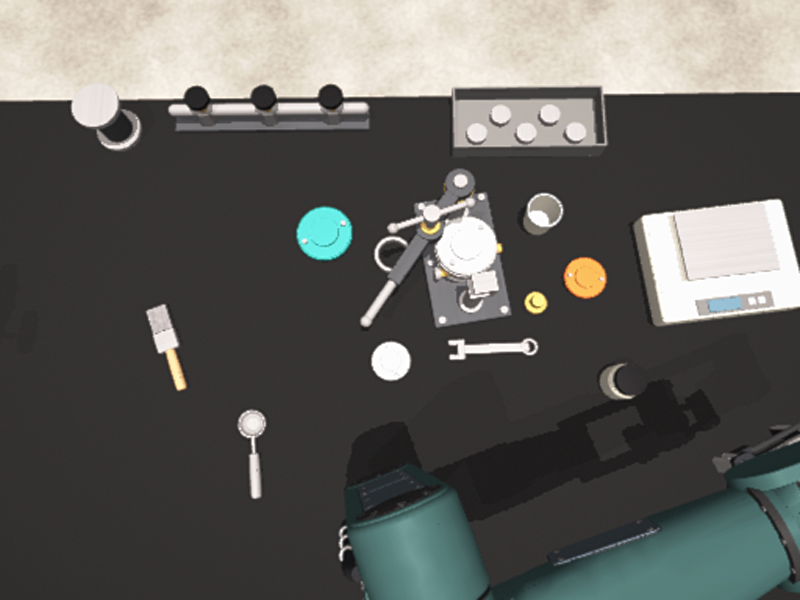

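View pics/side0.png

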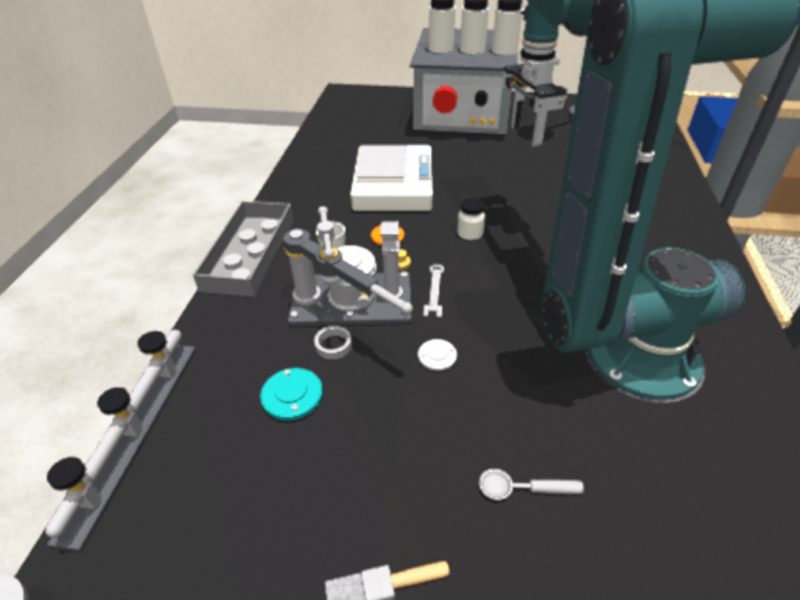

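The top view shows four things that could be the cover: a white disc on the cup (467,247), a smaller white disc on the bench (391,361), a turquoise one (325,233) and an orange one (585,278). The description fits the larger white disc, on the cup. The clamp arm runs from the hinge (460,181) to the handle end (366,323), and the catch post is at (484,282). I'll check this in one close crop.

Run:
```python
from bench import snapshot
import cv2
im=snapshot("top")[:,:,::-1]
cv2.imwrite("pics/crop.png",cv2.resize(im[100:220,222:342],(600,600),interpolation=cv2.INTER_CUBIC))
```

```text
(no output)
```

View pics/crop.png

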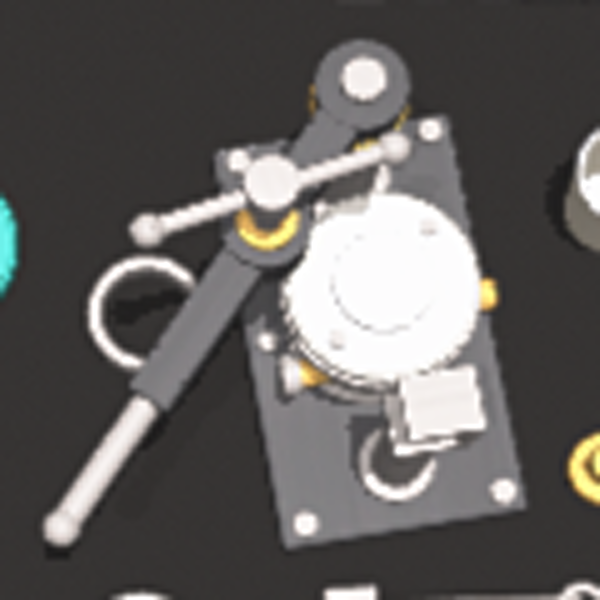

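The cover on the cup is white, with its raised middle at crop (384,285). Hinge top is at (364,78), catch post (442,400), hub (272,182), bar balls (147,229) and (397,147), handle from (150,402) to its end ball (61,527).

```bash
cat > h.py <<'E'
import numpy as np
from scipy.spatial.transform import Rotation as Ro
from bench import sensors, snapshot, camera_info
def ray(cam,u,v,z):
    c=camera_info(cam); d=np.array([(u-c['cx'])/c['fx'],-(v-c['cy'])/c['fy'],-1])
    d=Ro.from_euler('xyz',c['rotation']).apply(d); p=c['position']; return p+d*(z-p[2])/d[2]
def proj(cam,P):
    c=camera_info(cam); q=Ro.from_euler('xyz',c['rotation']).inv().apply(np.array(P)-c['position'])
    return c['cx']-c['fx']*q[0]/q[2], c['cy']+c['fy']*q[1]/q[2]
E
python3 - <<'E'
from h import *
for n,u,v,z in [("cover",384,285,.118),("rim",388,284,.112),("catch",442,400,.188),("hinge",364,78,.188),("hub",272,182,.245),("ballL",147,229,.232),("ballR",397,147,.232),("hEnd",61,527,.163),("hStart",150,402,.163),
 ("pTL",216,152,.018),("pTR",445,117,.018),("pBR",523,507,.018),("pBL",290,548,.018)]:
    print(n,ray("top",222+u/5-.4,100+v/5-.4,z).round(4))
# check side: view px /1.5625
for n,u,v,z in [("hEnd",408,307,.163),("hub",326,228,.245),("catch",390,229,.188)]: print("side",n,ray("side",u*.64,v*.64,z).round(4))
E
```

```text
cover [ 0.5935 -0.08    0.118 ]
rim [ 0.5958 -0.0829  0.112 ]
catch [ 0.5118 -0.1009  0.188 ]
hinge [ 0.6883 -0.0646  0.188 ]
hub [ 0.611  -0.0118  0.245 ]
ballL [0.5911 0.0509 0.232 ]
ballR [ 0.6336 -0.0761  0.232 ]
hEnd [0.45   0.0974 0.163 ]
hStart [0.517  0.0505 0.163 ]
pTL [0.7083 0.0114 0.018 ]
pTR [ 0.7301 -0.1313  0.018 ]
pBR [ 0.4839 -0.1705  0.018 ]
pBL [ 0.4596 -0.0309  0.018 ]
side hEnd [0.4477 0.0948 0.163 ]
side hub [ 0.6069 -0.0025  0.245 ]
side catch [ 0.5085 -0.0934  0.188 ]
```

Emit:
{"fn": "arm_command", "kwargs": {
  "plan": [
    {"grip": 1, "slide": [0, 0, -0.1], "spin": 0.855},
    {"grip": 1, "slide": [0, 0, -0.06], "spin": 0.855},
    {"grip": 1, "slide": [0, 0, 0], "spin": 0.855},
    {"grip": 1, "slide": [0, 0, 0], "spin": 0.855},
    {"grip": 1, "slide": [0, 0, 0], "spin": 0}
  ]
}}

```text
time: 0.78
tool_pos: [0.2445, -0.4926, 0.3101]
ee_rot: [-3.141, 0.0, 0.163]
wrist_force: [-0.4, 0.3, -0.5]
width: 0.0474
finger_force: 0.0
```

```bash
cat >> h.py <<'E'
YAW=np.radians(9.3); O=np.array([.5945,-.081])
def st(p):  # world xy -> station mm
    c,s=np.cos(YAW),np.sin(YAW); return np.array([[c,s],[-s,c]])@(np.array(p[:2])-O)*1000
def wd(p):
    c,s=np.cos(YAW),np.sin(YAW); return O+np.array([[c,-s],[s,c]])@np.array(p)/1000
def state():
    o=sensors.get_obs(); f=st(np.r_[O+np.array(o['wrist_force'][:2])/1000,0])
    print('t',round(o['time'],2),'st',st(o['tool_pos']).round(1),'z',round(o['tool_pos'][2],4),'yaw',round(np.degrees(o['ee_rot'][2]),2),'Fst',f.round(2),'Fz',round(o['wrist_force'][2],2),'w',round(o['width'],4)); return o
def to(x,y,z):  # units of slide from now to station target (mm)
    o=state(); y9=o['ee_rot'][2]; d=wd([x,y])-o['tool_pos'][:2]
    c,s=np.cos(y9),np.sin(y9); print('slide',np.round([(c*d[0]+s*d[1])/.5,(s*d[0]-c*d[1])/.5,(o['tool_pos'][2]-z)/.5],4))
E
python3 -c "
from h import *
to(-70,204,.30)"
```

```text
t 0.78 st [-411.9 -349.6] z 0.3101 yaw 9.35 Fst [-0.33  0.35] Fz -0.51 w 0.0474
slide [ 0.6848 -1.1066  0.0202]
```

Emit:
{"fn": "arm_command", "kwargs": {
  "plan": [
    {"grip": 1, "slide": [0.062, -0.1, 0], "spin": 0},
    {"grip": 1, "slide": [0.062, -0.1, 0], "spin": 0},
    {"grip": 1, "slide": [0.062, -0.1, 0], "spin": 0},
    {"grip": 1, "slide": [0.062, -0.1, 0], "spin": 0},
    {"grip": 1, "slide": [0.062, -0.1, 0], "spin": 0},
    {"grip": 1, "slide": [0.062, -0.1, 0], "spin": 0},
    {"grip": 1, "slide": [0.062, -0.1, 0], "spin": 0},
    {"grip": 1, "slide": [0.062, -0.1, 0], "spin": 0},
    {"grip": 1, "slide": [0.062, -0.1, 0], "spin": 0},
    {"grip": 1, "slide": [0.062, -0.1, 0], "spin": 0}
  ]
}}

```text
time: 2.02
tool_pos: [0.47, 0.0528, 0.3104]
ee_rot: [3.141, -0.0, 0.164]
wrist_force: [1.2, -1.1, 0.2]
width: 0.0004
finger_force: 0.0
```

Emit:
{"fn": "arm_command", "kwargs": {
  "plan": [
    {"grip": 1, "slide": [0.065, -0.1, 0], "spin": 0},
    {"grip": 1, "slide": [0, 0, 0], "spin": 0},
    {"grip": 1, "slide": [0, 0, 0], "spin": 0}
  ]
}}

```text
time: 2.4
tool_pos: [0.4934, 0.1052, 0.3101]
ee_rot: [3.141, 0.001, 0.163]
wrist_force: [0.2, -0.2, -0.1]
width: 0.0005
finger_force: 0.0
```

Run:
```python
from h import *
import cv2
to(-70,204,.172)
im=snapshot("top")[:,:,::-1]
for p in [(-85,173,.163),(-70,204,.147)]:
    print(proj("top",np.r_[wd(p[:2]),p[2]]))
cv2.imwrite("pics/c2.png",cv2.resize(im[90:240,180:340],(640,600),interpolation=cv2.INTER_CUBIC))
```

```text
t 2.4 st [-69.7 200.1] z 0.3101 yaw 9.36 Fst [ 0.13 -0.23] Fz -0.08 w 0.0005
slide [-0.0006 -0.0079  0.2761]
(np.float64(241.97092556059957), np.float64(192.74165647833757))
(np.float64(229.9458610201013), np.float64(190.317338133489))
```

View pics/c2.png

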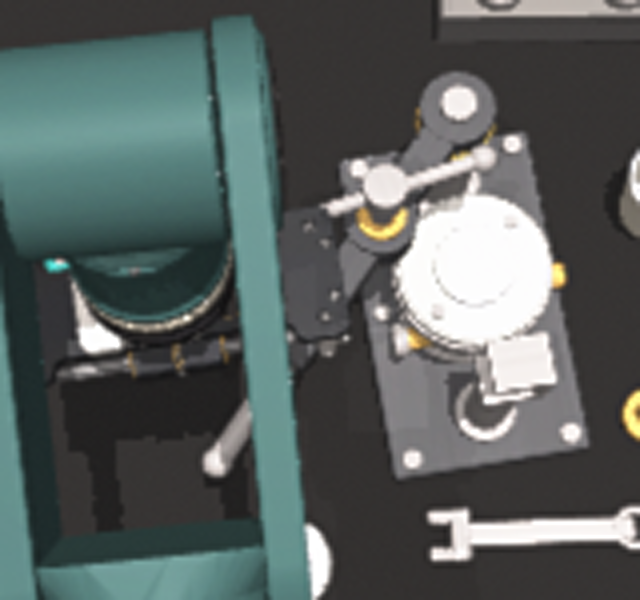

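The crop shows the gripper beside the handle: handle end at (215,462), bar ball about 60 mm clear of the gripper body, cover unmoved. Descending.

Emit:
{"fn": "arm_command", "kwargs": {
  "plan": [
    {"grip": 1, "slide": [0, -0.008, 0.1], "spin": 0},
    {"grip": 1, "slide": [0, 0, 0.1], "spin": 0},
    {"grip": 1, "slide": [0, 0, 0.05], "spin": 0},
    {"grip": 1, "slide": [0, 0, 0.026], "spin": 0},
    {"grip": 1, "slide": [0, 0, 0], "spin": 0}
  ]
}}

```text
time: 3.08
tool_pos: [0.4928, 0.1084, 0.1724]
ee_rot: [3.141, 0.0, 0.161]
wrist_force: [-0.5, -0.1, 0.6]
width: 0.0008
finger_force: 0.0
```

Run:
```python
from h import *
state()
prev=None
for th in (136,130,124,118+0,):pass
for a in list(np.linspace(136.2,179,8))+[180]:
    t=np.radians(a); n=np.array([np.sin(t),-np.cos(t)]); off=8+8*abs(n[0])+12.5*abs(n[1])
    p=np.array([95,0])+255*np.array([np.cos(t),np.sin(t)])+off*n
    print(round(a,1),p.round(1), None if prev is None else np.round([(p-prev)[0]/500,-(p-prev)[1]/500],4)); prev=p
```

```text
t 3.08 st [-69.8 203.3] z 0.1724 yaw 9.21 Fst [-0.47  0.  ] Fz 0.65 w 0.0008
136.2 [-73.4 192.8] None
142.3 [-92.9 173.9] [-0.0389  0.0377]
148.4 [-110.3  153. ] [-0.0349  0.0419]
154.5 [-125.5  130.1] [-0.0303  0.0457]
160.7 [-138.2  105.6] [-0.0254  0.049 ]
166.8 [-148.2   79.8] [-0.0201  0.0517]
172.9 [-155.4   52.8] [-0.0144  0.0539]
179.0 [-159.6   25.1] [-0.0084  0.0555]
180 [-160.    20.5] [-0.0008  0.0092]
```

Emit:
{"fn": "arm_command", "kwargs": {
  "plan": [
    {"grip": 1, "slide": [-0.007, 0.021, 0], "spin": 0},
    {"grip": 1, "slide": [-0.02, 0.018, 0], "spin": 0},
    {"grip": 1, "slide": [-0.019, 0.02, 0], "spin": 0},
    {"grip": 1, "slide": [-0.018, 0.021, 0], "spin": 0},
    {"grip": 1, "slide": [-0.017, 0.021, 0], "spin": 0},
    {"grip": 1, "slide": [-0.016, 0.022, 0], "spin": 0},
    {"grip": 1, "slide": [-0.015, 0.023, 0], "spin": 0}
  ]
}}

```text
time: 3.95
tool_pos: [0.4521, 0.0286, 0.1749]
ee_rot: [-3.141, -0.01, 0.163]
wrist_force: [5.8, 3.1, 0.6]
width: 0.0004
finger_force: 2.7
```

```bash
python3 -c "
from h import *
to(-138.2,105.6,.172)"
```

```text
t 3.95 st [-122.8  131.2] z 0.1749 yaw 9.33 Fst [6.27 2.16] Fz 0.59 w 0.0004
slide [-0.0307  0.0511  0.0058]
```

Emit:
{"fn": "arm_command", "kwargs": {
  "plan": [
    {"grip": 1, "slide": [-0.015, 0.024, 0], "spin": 0},
    {"grip": 1, "slide": [-0.014, 0.024, 0], "spin": 0},
    {"grip": 1, "slide": [-0.011, 0.025, 0], "spin": 0},
    {"grip": 1, "slide": [-0.01, 0.026, 0], "spin": 0},
    {"grip": 1, "slide": [-0.008, 0.026, 0], "spin": 0},
    {"grip": 1, "slide": [-0.007, 0.027, 0], "spin": 0}
  ]
}}

```text
time: 4.7
tool_pos: [0.4318, -0.0512, 0.175]
ee_rot: [-3.14, -0.009, 0.163]
wrist_force: [4.1, 5.1, 0.5]
width: 0.0003
finger_force: 2.6
```

```bash
python3 -c "
from h import *
to(-160,20.5,.172)"
```

```text
t 4.7 st [-155.7   55.7] z 0.175 yaw 9.35 Fst [4.84 4.42] Fz 0.45 w 0.0003
slide [-0.0086  0.0703  0.006 ]
```

Emit:
{"fn": "arm_command", "kwargs": {
  "plan": [
    {"grip": 1, "slide": [-0.004, 0.025, 0], "spin": 0},
    {"grip": 1, "slide": [-0.003, 0.02, 0], "spin": 0},
    {"grip": 1, "slide": [-0.001, 0.01, 0], "spin": 0},
    {"grip": 1, "slide": [0, 0.006, 0], "spin": 0}
  ]
}}

```text
time: 5.2
tool_pos: [0.4319, -0.0819, 0.1748]
ee_rot: [-3.14, -0.006, 0.163]
wrist_force: [1.7, 4.6, 3.7]
width: 0.0004
finger_force: 2.5
```

```bash
python3 -c "
from h import *
to(-160,20.5,.172)"
```

```text
t 5.2 st [-160.6   25.3] z 0.1748 yaw 9.32 Fst [2.4  4.29] Fz 3.73 w 0.0004
slide [0.0012 0.0097 0.0055]
```

Emit:
{"fn": "arm_command", "kwargs": {
  "plan": [
    {"grip": 1, "slide": [0, 0.006, 0], "spin": 0},
    {"grip": 1, "slide": [0, 0.004, 0], "spin": 0}
  ]
}}

```text
time: 5.45
tool_pos: [0.4325, -0.0867, 0.1747]
ee_rot: [-3.14, -0.005, 0.163]
wrist_force: [1.3, 4.9, 3.2]
width: 0.0007
finger_force: 2.5
```

Emit:
{"fn": "arm_command", "kwargs": {
  "plan": [
    {"grip": 1, "slide": [0, 0.004, 0], "spin": 0},
    {"grip": 1, "slide": [0, 0, 0], "spin": 0}
  ]
}}

```text
time: 5.7
tool_pos: [0.4326, -0.0889, 0.1745]
ee_rot: [-3.141, -0.004, 0.163]
wrist_force: [1.0, 5.1, 3.2]
width: 0.0005
finger_force: 2.4
```

```bash
python3 -c "
from h import *
to(-160,20.5,.172)"
```

```text
t 5.7 st [-161.1   18.4] z 0.1745 yaw 9.32 Fst [1.86 4.91] Fz 3.21 w 0.0005
slide [ 0.0021 -0.0042  0.0051]
```

Emit:
{"fn": "arm_command", "kwargs": {
  "plan": [
    {"grip": 1, "slide": [0, 0.005, 0], "spin": 0},
    {"grip": 1, "slide": [0, 0, 0], "spin": 0}
  ]
}}

```text
time: 5.95
tool_pos: [0.4326, -0.0897, 0.1745]
ee_rot: [-3.137, -0.004, 0.164]
wrist_force: [0.1, 9.6, 5.8]
width: 0.0003
finger_force: 4.7
```

Emit:
{"fn": "arm_command", "kwargs": {
  "plan": [
    {"grip": 1, "slide": [0, 0.005, 0], "spin": 0},
    {"grip": 1, "slide": [0, 0, 0], "spin": 0}
  ]
}}

```text
time: 6.2
tool_pos: [0.4326, -0.0899, 0.1745]
ee_rot: [-3.131, -0.004, 0.165]
wrist_force: [-1.3, 14.6, 8.1]
width: 0.0004
finger_force: 7.7
```

```bash
python3 -c "
from h import *
to(-160,20.5,.172)"
```

```text
t 6.2 st [-161.2   17.4] z 0.1745 yaw 9.44 Fst [ 1.1  14.62] Fz 8.11 w 0.0004
slide [ 0.0024 -0.0061  0.005 ]
```

At the stop. Backing off, rising, then looking.

Emit:
{"fn": "arm_command", "kwargs": {
  "plan": [
    {"grip": 1, "slide": [0, -0.03, 0], "spin": 0},
    {"grip": 1, "slide": [0, -0.04, 0], "spin": 0},
    {"grip": 1, "slide": [0, 0, -0.08], "spin": 0},
    {"grip": 1, "slide": [-0.02, -0.02, -0.12], "spin": 0},
    {"grip": 1, "slide": [-0.1, 0, -0.03], "spin": 0},
    {"grip": 1, "slide": [-0.1, 0, 0], "spin": 0},
    {"grip": 1, "slide": [0, 0, 0], "spin": 0}
  ]
}}

```text
time: 7.08
tool_pos: [0.315, -0.0685, 0.2887]
ee_rot: [3.138, -0.003, 0.159]
wrist_force: [2.0, 0.3, -0.1]
width: 0.0004
finger_force: 0.0
```

Run:
```python
from h import *
import cv2
state()
im=snapshot("top")[:,:,::-1]
cv2.imwrite("pics/c3.png",cv2.resize(im[95:225,222:352],(650,650)[:1]*2 if 0 else (600,600),interpolation=cv2.INTER_CUBIC))
```

```text
t 7.08 st [-273.9   57.5] z 0.2887 yaw 9.12 Fst [ 2.06 -0.06] Fz -0.07 w 0.0004
```

View pics/c3.png

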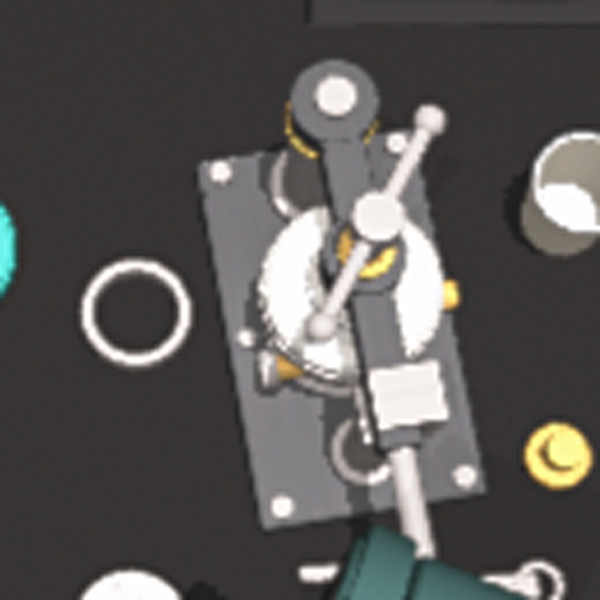

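The arm is in the catch under the cap at (408,395) and the cover is seated. Hub is at (378,216), bar balls at (430,118) and (320,325).

Run:
```python
from h import *
for n,u,v,z in [("hub",378,216,.245),("bR",430,118,.232),("bL",320,325,.232),("hinge",335,95,.188),("catch",408,395,.188)]:
    p=ray("top",222+u/4.615-.4,95+v/4.615-.4,z); s=st(p); print(n,p.round(4),s.round(1))
```

```text
hub [ 0.5964 -0.0799  0.245 ] [2.1 0.7]
bR [ 0.6569 -0.1116  0.232 ] [ 56.7 -40.3]
bL [ 0.5394 -0.0487  0.232 ] [-49.1  40.8]
hinge [ 0.6884 -0.064   0.188 ] [95.4  1.6]
catch [ 0.5102 -0.1009  0.188 ] [-86.4  -6. ]
```

```bash
cat >> h.py <<'E'
C=np.array([2.5,.5])
def cen(b,R=46):
    t=np.radians(b); n=np.array([-np.sin(t),np.cos(t)]); s=np.clip(n/.25,-1,1)
    return C+R*np.array([np.cos(t),np.sin(t)])+5*n+s*np.array([8,12.5])
def tab(b0,b1,step):
    p=None
    for b in np.arange(b0,b1-.1,-step):
        q=cen(b); print(int(b),q.round(1),None if p is None else np.round([(q-p)[0]/500,-(q-p)[1]/500],3)); p=q
def drag(b):
    t=np.radians(b); o=sensors.get_obs(); f=st(np.r_[O+np.array(o['wrist_force'][:2])/1000,0]); print('push force',round(float(f@[-np.sin(t),np.cos(t)]),2))
E
python3 - <<'E'
from h import *
p=cen(165); print(p); to(*p,.289); tab(165,-115,8)
E
```

```text
[-51.22668323  -4.92395306]
t 7.12 st [-272.7   57.5] z 0.2881 yaw 9.18 Fst [-0.02 -0.57] Fz -0.31 w 0.0009
slide [ 0.4431  0.1238 -0.0018]
165 [-51.2  -4.9] None
157 [-49.8   1.4] [ 0.003 -0.013]
149 [-47.5   7.4] [ 0.005 -0.012]
141 [-44.4  13.1] [ 0.006 -0.011]
133 [-40.5  18.2] [ 0.008 -0.01 ]
125 [-36.   22.8] [ 0.009 -0.009]
117 [-30.8  26.7] [ 0.01  -0.008]
109 [-25.2  29.9] [ 0.011 -0.006]
101 [-19.2  35.2] [ 0.012 -0.011]
93 [-12.9  43.6] [ 0.013 -0.017]
85 [-6.5 51.1] [ 0.013 -0.015]
77 [-0.  57.7] [ 0.013 -0.013]
69 [ 6.3 57.7] [ 0.013 -0.   ]
61 [12.4 55.7] [0.012 0.004]
53 [18.2 52.7] [0.012 0.006]
45 [23.5 49.1] [0.011 0.007]
37 [28.2 44.7] [0.009 0.009]
29 [32.3 39.7] [0.008 0.01 ]
21 [35.7 34.2] [0.007 0.011]
13 [39.  28.2] [0.007 0.012]
5 [45.1 22. ] [0.012 0.012]
-3 [50.4 15.6] [0.011 0.013]
-11 [54.7  9.1] [0.009 0.013]
-19 [55.6  2.8] [0.002 0.013]
-27 [53.8 -3.4] [-0.004  0.012]
-35 [51.  -9.3] [-0.005  0.012]
-43 [ 47.6 -14.7] [-0.007  0.011]
-51 [ 43.3 -19.6] [-0.008  0.01 ]
-59 [ 38.5 -23.9] [-0.01   0.009]
-67 [ 33.1 -27.4] [-0.011  0.007]
-75 [ 27.2 -30.1] [-0.012  0.005]
-83 [ 21.1 -38.5] [-0.012  0.017]
-91 [ 14.7 -46.5] [-0.013  0.016]
-99 [  8.2 -53.5] [-0.013  0.014]
-107 [  1.8 -57.5] [-0.013  0.008]
-115 [ -4.4 -55.8] [-0.012 -0.003]
```

Emit:
{"fn": "arm_command", "kwargs": {
  "plan": [
    {"grip": 1, "slide": [0.1, 0.03, 0], "spin": 0},
    {"grip": 1, "slide": [0.1, 0.03, 0], "spin": 0},
    {"grip": 1, "slide": [0.1, 0.03, 0], "spin": 0},
    {"grip": 1, "slide": [0.1, 0.034, 0], "spin": 0},
    {"grip": 1, "slide": [0.043, 0, 0], "spin": 0},
    {"grip": 1, "slide": [0, 0, 0.04], "spin": 0},
    {"grip": 1, "slide": [0, 0, 0.048], "spin": 0},
    {"grip": 1, "slide": [0, 0, 0], "spin": 0},
    {"grip": 1, "slide": [0, 0, 0], "spin": 0}
  ]
}}

```text
time: 8.25
tool_pos: [0.5461, -0.0932, 0.2436]
ee_rot: [3.141, -0.0, 0.163]
wrist_force: [0.7, 0.6, -0.1]
width: 0.0005
finger_force: 0.0
```

```bash
python3 -c "
from h import *
to(*cen(165),.244)"
```

```text
t 8.25 st [-49.7  -4.3] z 0.2436 yaw 9.32 Fst [0.74 0.49] Fz -0.13 w 0.0005
slide [-0.003   0.0013 -0.0007]
```

Emit:
{"fn": "arm_command", "kwargs": {
  "plan": [
    {"grip": 1, "slide": [0, -0.014, 0], "spin": 0},
    {"grip": 1, "slide": [0.005, -0.012, 0], "spin": 0},
    {"grip": 1, "slide": [0.006, -0.011, 0], "spin": 0},
    {"grip": 1, "slide": [0.008, -0.01, 0], "spin": 0},
    {"grip": 1, "slide": [0.009, -0.009, 0], "spin": 0},
    {"grip": 1, "slide": [0.01, -0.008, 0], "spin": 0},
    {"grip": 1, "slide": [0.011, -0.006, 0.001], "spin": 0}
  ]
}}

```text
time: 9.12
tool_pos: [0.5642, -0.0544, 0.2429]
ee_rot: [-3.141, 0.0, 0.162]
wrist_force: [-0.6, -1.1, 1.4]
width: 0.0004
finger_force: 0.7
```

```bash
python3 -c "
from h import *
to(*cen(109),.243);drag(109)"
```

```text
t 9.12 st [-25.6  31.2] z 0.2429 yaw 9.31 Fst [-0.81 -0.97] Fz 1.37 w 0.0004
slide [ 0.0008  0.0026 -0.0002]
push force 1.08
```

Emit:
{"fn": "arm_command", "kwargs": {
  "plan": [
    {"grip": 1, "slide": [0.013, -0.009, 0], "spin": 0},
    {"grip": 1, "slide": [0.013, -0.016, 0], "spin": 0},
    {"grip": 1, "slide": [0.013, -0.015, 0], "spin": 0},
    {"grip": 1, "slide": [0.013, -0.012, 0], "spin": 0},
    {"grip": 1, "slide": [0.013, 0, 0.001], "spin": 0}
  ]
}}

```text
time: 9.75
tool_pos: [0.5921, -0.0228, 0.2425]
ee_rot: [-3.141, 0.0, 0.164]
wrist_force: [-2.1, 0.0, 0.7]
width: 0.0005
finger_force: 0.7
```

```bash
python3 -c "
from h import *
to(*cen(69),.242);drag(69)"
```

```text
t 9.75 st [ 7.  57.8] z 0.2425 yaw 9.37 Fst [-2.04  0.37] Fz 0.73 w 0.0005
slide [-0.0014  0.0002  0.001 ]
push force 2.03
```

Emit:
{"fn": "arm_command", "kwargs": {
  "plan": [
    {"grip": 1, "slide": [0.011, 0.004, 0], "spin": 0},
    {"grip": 1, "slide": [0.012, 0.006, 0], "spin": 0},
    {"grip": 1, "slide": [0.011, 0.007, 0], "spin": 0},
    {"grip": 1, "slide": [0.009, 0.009, 0], "spin": 0},
    {"grip": 1, "slide": [0.008, 0.01, 0.001], "spin": 0}
  ]
}}

```text
time: 10.38
tool_pos: [0.6205, -0.0375, 0.242]
ee_rot: [-3.141, -0.001, 0.163]
wrist_force: [0.4, 2.9, 1.0]
width: 0.0003
finger_force: 0.8
```

```bash
python3 -c "
from h import *
to(*cen(29),.2415);drag(29)"
```

```text
t 10.38 st [32.7 38.7] z 0.242 yaw 9.32 Fst [0.87 2.78] Fz 1.05 w 0.0003
slide [-0.0008 -0.002   0.001 ]
push force 2.01
```

Emit:
{"fn": "arm_command", "kwargs": {
  "plan": [
    {"grip": 1, "slide": [0.006, 0.009, 0], "spin": 0},
    {"grip": 1, "slide": [0.007, 0.012, 0], "spin": 0},
    {"grip": 1, "slide": [0.012, 0.012, 0], "spin": 0},
    {"grip": 1, "slide": [0.011, 0.013, 0], "spin": 0},
    {"grip": 1, "slide": [0.009, 0.013, 0.001], "spin": 0}
  ]
}}

```text
time: 11.0
tool_pos: [0.6472, -0.0634, 0.2414]
ee_rot: [-3.141, 0.0, 0.162]
wrist_force: [-2.2, 1.9, 0.8]
width: 0.0006
finger_force: 0.9
```

```bash
python3 -c "
from h import *
to(*cen(-11),.241);drag(-11)"
```

```text
t 11.0 st [54.8  8.9] z 0.2414 yaw 9.29 Fst [-1.84  2.21] Fz 0.85 w 0.0006
slide [-0.0003 -0.0005  0.0008]
push force 1.82
```

Emit:
{"fn": "arm_command", "kwargs": {
  "plan": [
    {"grip": 1, "slide": [0.002, 0.013, 0], "spin": 0},
    {"grip": 1, "slide": [-0.004, 0.012, 0], "spin": 0},
    {"grip": 1, "slide": [-0.005, 0.012, 0], "spin": 0},
    {"grip": 1, "slide": [-0.007, 0.011, 0], "spin": 0},
    {"grip": 1, "slide": [-0.008, 0.01, 0.002], "spin": 0}
  ]
}}

```text
time: 11.62
tool_pos: [0.6408, -0.094, 0.2409]
ee_rot: [3.141, -0.001, 0.162]
wrist_force: [0.9, 1.3, 0.7]
width: 0.0003
finger_force: 0.9
```

```bash
python3 -c "
from h import *
to(*cen(-51),.240);drag(-51)"
```

```text
t 11.62 st [ 43.6 -20.3] z 0.2409 yaw 9.29 Fst [1.11 1.13] Fz 0.72 w 0.0003
slide [-0.0006 -0.0014  0.0019]
push force 1.57
```

Emit:
{"fn": "arm_command", "kwargs": {
  "plan": [
    {"grip": 1, "slide": [-0.01, 0.008, 0], "spin": 0},
    {"grip": 1, "slide": [-0.011, 0.007, 0], "spin": 0},
    {"grip": 1, "slide": [-0.012, 0.005, 0], "spin": 0},
    {"grip": 1, "slide": [-0.013, 0.016, 0], "spin": 0},
    {"grip": 1, "slide": [-0.013, 0.016, 0.002], "spin": 0}
  ]
}}

```text
time: 12.25
tool_pos: [0.6154, -0.1237, 0.2395]
ee_rot: [-3.141, -0.0, 0.163]
wrist_force: [2.2, 1.8, 0.3]
width: 0.0004
finger_force: 1.2
```

```bash
python3 -c "
from h import *
to(*cen(-91),.239);drag(-91);tab(-91,-211,8)"
```

```text
t 12.25 st [ 13.7 -45.6] z 0.2395 yaw 9.33 Fst [2.43 1.38] Fz 0.34 w 0.0004
slide [0.0019 0.0018 0.001 ]
push force 2.4
-91 [ 14.7 -46.5] None
-99 [  8.2 -53.5] [-0.013  0.014]
-107 [  1.8 -57.5] [-0.013  0.008]
-115 [ -4.4 -55.8] [-0.012 -0.003]
-123 [-10.4 -53.3] [-0.012 -0.005]
-131 [-15.9 -50. ] [-0.011 -0.007]
-139 [-20.9 -46. ] [-0.01  -0.008]
-147 [-25.4 -41.2] [-0.009 -0.009]
-155 [-29.1 -36. ] [-0.007 -0.011]
-163 [-32.  -30.2] [-0.006 -0.011]
-171 [-37.1 -24.1] [-0.01  -0.012]
-179 [-42.8 -17.8] [-0.011 -0.013]
-187 [-47.7 -11.4] [-0.01  -0.013]
-195 [-51.2  -4.9] [-0.007 -0.013]
-203 [-49.8   1.4] [ 0.003 -0.013]
-211 [-47.5   7.4] [ 0.005 -0.012]
```

Emit:
{"fn": "arm_command", "kwargs": {
  "plan": [
    {"grip": 1, "slide": [0.012, 0, 0], "spin": 0},
    {"grip": 1, "slide": [0, 0, -0.1], "spin": 0},
    {"grip": 1, "slide": [-0.045, -0.07, 0], "spin": 0},
    {"grip": 1, "slide": [-0.05, -0.076, 0], "spin": 0},
    {"grip": 1, "slide": [0, 0, 0], "spin": 0},
    {"grip": 1, "slide": [0, 0, 0.1], "spin": 0},
    {"grip": 1, "slide": [0, 0, 0], "spin": 0}
  ]
}}

```text
time: 13.12
tool_pos: [0.5605, -0.0586, 0.2335]
ee_rot: [-3.138, 0.012, 0.162]
wrist_force: [-0.2, -0.4, -0.9]
width: 0.0004
finger_force: 0.0
```

```bash
python3 -c "
from h import *
to(*cen(113),.239);tab(113,73,8)"
```

```text
t 13.12 st [-29.9  27.6] z 0.2335 yaw 9.27 Fst [-0.25 -0.38] Fz -0.89 w 0.0004
slide [ 0.0036 -0.0015 -0.011 ]
113 [-28.1  28.4] None
105 [-22.2  31.1] [ 0.012 -0.005]
97 [-16.1  39.5] [ 0.012 -0.017]
89 [-9.7 47.5] [ 0.013 -0.016]
81 [-3.2 54.5] [ 0.013 -0.014]
73 [ 3.2 58.5] [ 0.013 -0.008]
```

Emit:
{"fn": "arm_command", "kwargs": {
  "plan": [
    {"grip": 1, "slide": [0.003, 0, 0], "spin": 0}
  ]
}}

```text
time: 13.25
tool_pos: [0.5655, -0.059, 0.2407]
ee_rot: [3.141, -0.001, 0.162]
wrist_force: [0.5, -0.4, 1.4]
width: 0.0002
finger_force: 0.0
```

Emit:
{"fn": "arm_command", "kwargs": {
  "plan": [
    {"grip": 1, "slide": [0.012, -0.005, 0], "spin": 0},
    {"grip": 1, "slide": [0.012, -0.017, 0], "spin": 0},
    {"grip": 1, "slide": [0.013, -0.016, 0], "spin": 0},
    {"grip": 1, "slide": [0.013, -0.014, 0], "spin": 0},
    {"grip": 1, "slide": [0.013, -0.008, 0.001], "spin": 0}
  ]
}}

```text
time: 13.88
tool_pos: [0.5909, -0.0229, 0.2389]
ee_rot: [3.141, 0.001, 0.163]
wrist_force: [-1.1, -0.7, 0.3]
width: 0.0002
finger_force: 0.7
```

```bash
python3 -c "
from h import *
to(*cen(73),.2385);drag(73);tab(73,33,8)"
```

```text
t 13.88 st [ 5.8 58. ] z 0.2389 yaw 9.33 Fst [-1.2  -0.51] Fz 0.31 w 0.0002
slide [-0.0054 -0.001   0.0008]
push force 1.0
73 [ 3.2 58.5] None
65 [ 9.4 56.8] [0.012 0.003]
57 [15.4 54.3] [0.012 0.005]
49 [20.9 51. ] [0.011 0.007]
41 [25.9 47. ] [0.01  0.008]
33 [30.4 42.2] [0.009 0.009]
```

Emit:
{"fn": "arm_command", "kwargs": {
  "plan": [
    {"grip": 1, "slide": [0.008, 0.002, 0], "spin": 0},
    {"grip": 1, "slide": [0.011, 0.005, 0], "spin": 0},
    {"grip": 1, "slide": [0.011, 0.007, 0], "spin": 0},
    {"grip": 1, "slide": [0.01, 0.008, 0], "spin": 0},
    {"grip": 1, "slide": [0.009, 0.009, 0.001], "spin": 0}
  ]
}}

```text
time: 14.5
tool_pos: [0.618, -0.035, 0.2385]
ee_rot: [-3.141, -0.0, 0.162]
wrist_force: [-0.8, 2.1, 0.6]
width: 0.0004
finger_force: 1.1
```

```bash
python3 -c "
from h import *
to(*cen(33),.238);drag(33);tab(33,-7,8)"
```

```text
t 14.5 st [30.6 41.6] z 0.2385 yaw 9.3 Fst [-0.45  2.17] Fz 0.63 w 0.0004
slide [-0.0005 -0.0014  0.0011]
push force 2.07
33 [30.4 42.2] None
25 [34.1 37. ] [0.007 0.011]
17 [37.  31.2] [0.006 0.011]
9 [42.1 25.1] [0.01  0.012]
1 [47.8 18.8] [0.011 0.013]
-7 [52.7 12.4] [0.01  0.013]
```

Emit:
{"fn": "arm_command", "kwargs": {
  "plan": [
    {"grip": 1, "slide": [0.007, 0.01, 0], "spin": 0},
    {"grip": 1, "slide": [0.006, 0.011, 0], "spin": 0},
    {"grip": 1, "slide": [0.01, 0.012, 0], "spin": 0},
    {"grip": 1, "slide": [0.011, 0.013, 0], "spin": 0},
    {"grip": 1, "slide": [0.01, 0.013, 0.001], "spin": 0}
  ]
}}

```text
time: 15.12
tool_pos: [0.6427, -0.0602, 0.2376]
ee_rot: [-3.139, 0.004, 0.162]
wrist_force: [-6.5, 6.2, 1.4]
width: 0.0007
finger_force: 3.4
```

```bash
python3 -c "
from h import *
to(*cen(-7),.2375);drag(-7);tab(-7,-47,8)"
```

```text
t 15.12 st [50.9 12.8] z 0.2376 yaw 9.3 Fst [-5.45  7.17] Fz 1.37 w 0.0007
slide [0.0036 0.0008 0.0001]
push force 6.46
-7 [52.7 12.4] None
-15 [56.2  5.9] [0.007 0.013]
-23 [54.8 -0.4] [-0.003  0.013]
-31 [52.5 -6.4] [-0.005  0.012]
-39 [ 49.4 -12.1] [-0.006  0.011]
-47 [ 45.5 -17.2] [-0.008  0.01 ]
```

The foot bears: force jumped to 6.5 N, but with a sideways part. I'll back off and re-contact squarely, at a known radius.

Emit:
{"fn": "arm_command", "kwargs": {
  "plan": [
    {"grip": 1, "slide": [0, -0.02, 0], "spin": 0},
    {"grip": 1, "slide": [-0.014, 0, 0], "spin": 0},
    {"grip": 1, "slide": [0, 0, 0], "spin": 0}
  ]
}}

```text
time: 15.5
tool_pos: [0.6352, -0.0521, 0.2386]
ee_rot: [3.14, -0.001, 0.162]
wrist_force: [-0.1, -0.4, 0.2]
width: 0.0006
finger_force: 0.0
```

Run:
```python
from h import *
import cv2
state()
im=snapshot("top")[:,:,::-1]
cv2.imwrite("pics/c4.png",cv2.resize(im[105:205,260:360],(600,600),interpolation=cv2.INTER_CUBIC))
```

```text
t 15.5 st [44.8 21.9] z 0.2386 yaw 9.28 Fst [-0.16 -0.4 ] Fz 0.2 w 0.0006
```

View pics/c4.png

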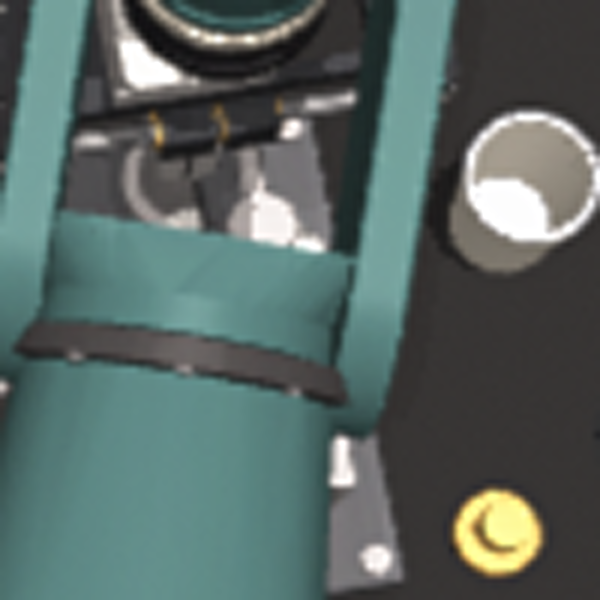

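The robot hides most of the clamp; hub is at (265,222), with the bar running up from it along the arm, as expected (β≈-5°). Beaker and plug are undisturbed.

Emit:
{"fn": "arm_command", "kwargs": {
  "plan": [
    {"grip": 1, "slide": [0, 0.012, 0], "spin": 0},
    {"grip": 1, "slide": [0, 0.004, 0], "spin": 0},
    {"grip": 1, "slide": [0, 0, 0], "spin": 0}
  ]
}}

```text
time: 15.92
tool_pos: [0.6368, -0.06, 0.2379]
ee_rot: [3.141, 0.0, 0.162]
wrist_force: [0.5, 0.4, 0.1]
width: 0.0008
finger_force: 0.0
```

Emit:
{"fn": "arm_command", "kwargs": {
  "plan": [
    {"grip": 1, "slide": [0, 0.004, 0], "spin": 0},
    {"grip": 1, "slide": [0, 0, 0], "spin": 0}
  ]
}}

```text
time: 16.18
tool_pos: [0.637, -0.0613, 0.2379]
ee_rot: [-3.141, 0.0, 0.163]
wrist_force: [0.8, 1.1, -0.3]
width: 0.0008
finger_force: 0.5
```

```bash
python3 -c "
from h import *
state();print(sensors.get_obs()['wrist_torque'])"
```

```text
t 16.18 st [45.2 12.6] z 0.2379 yaw 9.32 Fst [0.96 0.98] Fz -0.34 w 0.0008
[ 0.20477602  0.0828737  -0.05051794]
```

Emit:
{"fn": "arm_command", "kwargs": {
  "plan": [
    {"grip": 1, "slide": [0, 0.008, 0], "spin": 0},
    {"grip": 1, "slide": [0, 0, 0], "spin": 0}
  ]
}}

```text
time: 16.42
tool_pos: [0.6374, -0.0632, 0.2379]
ee_rot: [-3.137, 0.0, 0.164]
wrist_force: [-1.0, 5.6, 0.7]
width: 0.0006
finger_force: 3.0
```

Emit:
{"fn": "arm_command", "kwargs": {
  "plan": [
    {"grip": 1, "slide": [0, 0.006, 0], "spin": 0},
    {"grip": 1, "slide": [0, 0, 0], "spin": 0}
  ]
}}

```text
time: 16.68
tool_pos: [0.6378, -0.0653, 0.238]
ee_rot: [-3.136, 0.0, 0.165]
wrist_force: [-0.7, 6.9, 1.1]
width: 0.0003
finger_force: 3.8
```

```bash
python3 -c "
from h import *
state()"
```

```text
t 16.68 st [45.2  8.5] z 0.238 yaw 9.47 Fst [0.47 6.95] Fz 1.05 w 0.0003
```

Emit:
{"fn": "arm_command", "kwargs": {
  "plan": [
    {"grip": 1, "slide": [0, 0.006, 0], "spin": 0},
    {"grip": 1, "slide": [0, 0.006, 0], "spin": 0},
    {"grip": 1, "slide": [0, 0, 0], "spin": 0}
  ]
}}

```text
time: 17.05
tool_pos: [0.6383, -0.0703, 0.2378]
ee_rot: [-3.134, 0.001, 0.166]
wrist_force: [-3.1, 9.1, 0.9]
width: 0.0003
finger_force: 4.5
```

```bash
python3 -c "
from h import *
state()"
```

```text
t 17.05 st [44.9  3.4] z 0.2378 yaw 9.51 Fst [-1.57  9.46] Fz 0.93 w 0.0003
```

Emit:
{"fn": "arm_command", "kwargs": {
  "plan": [
    {"grip": 1, "slide": [0, 0.006, 0], "spin": 0},
    {"grip": 1, "slide": [0, 0.006, 0], "spin": 0},
    {"grip": 1, "slide": [0, 0.004, 0], "spin": 0},
    {"grip": 1, "slide": [0, 0, 0], "spin": 0}
  ]
}}

```text
time: 17.55
tool_pos: [0.6384, -0.0766, 0.2376]
ee_rot: [-3.13, 0.004, 0.167]
wrist_force: [-5.7, 13.0, 2.5]
width: 0.0005
finger_force: 5.3
```

```bash
cat >> h.py <<'E'
def torq():
    o=state(); k=st(o['tool_pos'])-[8,12.5]-C; f=st(np.r_[O+np.array(o['wrist_force'][:2])/1000,0])
    T=k[0]*f[1]-k[1]*f[0]; print('corner',k.round(1),'beta',np.degrees(np.arctan2(k[1],k[0])-np.arcsin(5/np.hypot(*k))).round(1),'F50',(T/50).round(2))
E
python3 -c "
from h import *
torq()"
```

```text
t 17.55 st [44.  -2.7] z 0.2376 yaw 9.58 Fst [-3.55 13.77] Fz 2.54 w 0.0005
corner [ 33.5 -15.7] beta -32.9 F50 8.11
```

Emit:
{"fn": "arm_command", "kwargs": {
  "plan": [
    {"grip": 1, "slide": [0.004, 0.006, 0], "spin": 0},
    {"grip": 1, "slide": [0, 0, 0], "spin": 0}
  ]
}}

```text
time: 17.8
tool_pos: [0.6418, -0.0796, 0.2373]
ee_rot: [-3.132, 0.002, 0.167]
wrist_force: [-3.4, 11.9, 1.3]
width: 0.0006
finger_force: 4.9
```

```bash
python3 -c "
from h import *
torq()"
```

```text
t 17.8 st [46.9 -6.2] z 0.2373 yaw 9.57 Fst [-1.4  12.32] Fz 1.29 w 0.0006
corner [ 36.4 -19.2] beta -34.9 F50 8.43
```

F50 is about 8.4 N, which is snug. Letting go and moving clear to look.

Emit:
{"fn": "arm_command", "kwargs": {
  "plan": [
    {"grip": 1, "slide": [0, -0.02, 0], "spin": 0},
    {"grip": 1, "slide": [0, -0.03, 0], "spin": 0},
    {"grip": 1, "slide": [0, 0, -0.1], "spin": 0},
    {"grip": 1, "slide": [0, 0, -0.05], "spin": 0},
    {"grip": 1, "slide": [-0.1, -0.03, 0], "spin": 0},
    {"grip": 1, "slide": [-0.12, -0.03, 0], "spin": 0},
    {"grip": 1, "slide": [-0.12, -0.03, 0], "spin": 0},
    {"grip": 1, "slide": [-0.12, 0, 0], "spin": 0},
    {"grip": 1, "slide": [-0.1, 0, 0], "spin": 0},
    {"grip": 1, "slide": [0, 0, 0], "spin": 0}
  ]
}}

```text
time: 19.05
tool_pos: [0.3533, -0.0613, 0.3143]
ee_rot: [3.139, -0.004, 0.16]
wrist_force: [1.0, 0.6, -0.5]
width: 0.0004
finger_force: 0.0
```

Run:
```python
from h import *
import cv2
state()
a=snapshot("top")[95:215,222:342,::-1]; b=snapshot("side")[110:230,160:300,::-1]
cv2.imwrite("pics/c5.png",np.hstack([cv2.resize(a,(400,400),interpolation=cv2.INTER_CUBIC),cv2.resize(b,(400,400),interpolation=cv2.INTER_CUBIC)]))
```

```text
t 19.05 st [-234.9   58.5] z 0.3143 yaw 9.17 Fst [1.04 0.4 ] Fz -0.47 w 0.0004
```

View pics/c5.png

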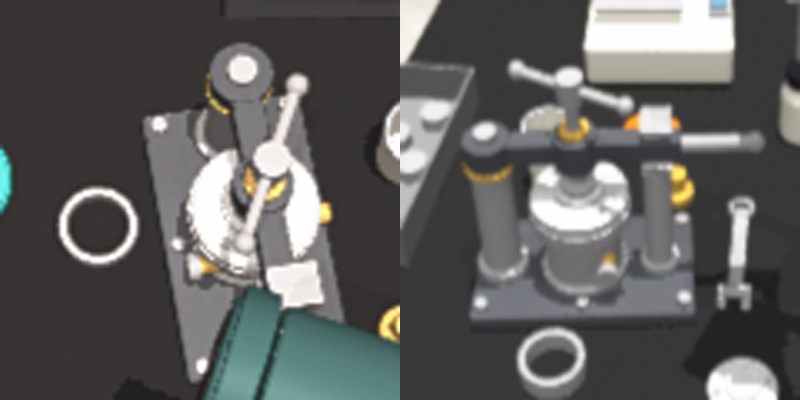

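In the left half the arm is in the catch post (295,285) and the bar lies where I left it, balls at (300,83) and (240,242). In the right half the foot stands on the level cover at (578,190), and the robot touches nothing. Handing in.

```bash
python3 -c "
from bench import ticket
print(ticket.close_job())"
```

```text
the job is handed in; nothing more can be done
None
```

The clamp arm is against its stop in the catch and the screw is snugged to about 8.4 N at the bar (roughly 35 N on the cover, estimated from the feel); the cover looks level in its mouth, the bystanders I could see had not moved, and the job is handed in with no verdict returned.

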